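# Empty the last whole nuts from a topping shaker in its tipping cradle

### The arm

A 6-joint arm with a two-finger parallel gripper is mounted at the origin on a cart in front of the work surface, level with it; the furniture and walls round the work are solid. World frame = base frame: x ahead of the robot, y to its left, z up, the work surface at z = 0. Lengths are in mm, angles in rad, forces in N, time in s.
With the tool pointing down it reaches from about 350 to 975 mm from the base axis. Payload 7.1 kg.
Tool frame: the origin (TCP) lies midway between the tips of the shut fingers; the grasp point (between the pads) lies 19 mm behind it; z points along the fingers, y is the line along which they close (so a half turn about z gives the same grasp; the last joint's range is limited). The gripper opens to 88 mm and grips with 3 to 60 N. Pads are 20 mm wide; open, the fingers measure 115 mm over their backs; the gripper's body (75 mm by 178 mm) begins 61 mm behind the grasp point.
Start: joints at [1.281, 0.423, 1.63, -0, 1.089, -0.019], TCP at [167.157, 602.215, 222.675] pointing down, gripper open.
Joint ranges: [-3, 3], [-0.9, 2.11], [0.09, 2.58], [-1.31, 4.45], [0.11, 2.69], [-2.54, 2.54]. Speed limits (rad/s): [2.39, 2.39, 3.01, 3.14, 3.14, 3.14].

### API

Orientations are given as a rotation vector (axis times angle).
In Python, from workcell import ctrl gives the robot as it stands.
- The arm moves only by the shell command python3 -m inch 'ROWS' [OPENING]. ROWS is JSON, a list of rows, each an object with "xyz": the shift along the tool's x, y, z in mm, a list of three; "rot": the turn, a rotation vector about the tool's x, y, z in rad, a list of three. In form: [{"xyz": [dx, dy, dz], "rot": [ax, ay, az]}, ...]. A call has 1 to 12 rows; each row is the pose to reach, as a shift and turn from the pose commanded when the call began, along the tool's axes at that moment; what a row does not reach only later rows make up. A row lasts 1/12 s, in which the tool goes at most 41.7 mm and 7.16 degrees, less where a joint would pass 70% of its speed; a pose out of reach is approached as far as the arm can. A call with a gripper value outside its range is refused whole. OPENING is the closure in counts, from 0 (fully open) to 255 (shut), set as the call begins (- or left out, the last holds). The fingers move at their own pace and stop on an object; the grip force is fixed at half the most. Time passes only in rows, so rows that repeat a pose let the fingers close. It gives the time, the measured TCP pose, the force, the opening and the grip force at its end, in the units of the state.
- ctrl.get_obs(): the state, without advancing time (a new reading comes with each control period).
- ctrl.get_image(name): name is "scene" or "top" or "wrist"; returns the picture (400x640x3 uint8, red, green, blue); there is no depth.
- ctrl.camera_model(name): a dict with "fx", "fy", "cx", "cy" (pixels), "position" and "attitude" of the camera in the world. Camera axes: x right, y up, looking along -z (the intrinsics and any distortion apply to the point x, -y, -z); pixel columns grow to the right and rows downward; lengths in mm; the calibration is good to about 2 mm. The wrist camera is an equidistant fisheye: a pixel r from the principal point sees the ray r / f radians off the axis. A picture is of the moment at which its call begins: read the wrist's pose just before it. camera_model takes no time and is no camera call; for the wrist camera it gives the pose at the moment of the call.
- ctrl.close_job(): hands the job in; it is judged then, once.
The state is a dict: "t": time; "qpos": joint angles; "qvel": joint speeds; "joint_torque": joint torques, N m; "ee_pos": TCP position; "orientation": TCP orientation; "ft_force": force on the tool from outside, world axes, zero at the start; "moment": the same for the moment, N m; "width": finger opening in mm; "grasp_force": force on a finger pad.
Only numpy, scipy, OpenCV 4.12 (cv2) and the standard library are available. Lean on these libraries where they do the work, as an engineer would, in place of code of your own. Each camera call takes 0.05 s, during which the arm holds its last target. There are 200 camera calls.

### The job

The glass nut shaker in the wire tipping cradle still holds three whole hazelnuts that are too big for its holes. Unscrew its perforated cap and lay it flat, open side down, in the nest of the wooden caddy that fits it; push the white dish home into the cradle's foot, where the mouth comes down, and tip the open shaker right over so that all three nuts end up in the dish. Finish with the shaker upright again and the dish with the nuts standing home in the cradle's foot, and do not shove or upset the other things.

Things in the scene. Friction and masses are not known exactly. Their poses are not given: they have to be found in the camera images.
- shaker (a joint): Tip of the clear glass shaker (beaker 49 mm across, 44 inside, 100 high) in its cradle, rad. 0: upright at its stop, underside 45 mm and rim 145 mm above the worktop; grows as the mouth swings down to the cradle's open front (-x); 2.1: other stop, mouth 30 degrees below level, lower lip 40 mm up. A soft spring swings it back upright when let go (0.08 N m at 0, 0.3 N m at 2.1).
- cradle: Chromed wire tipping cradle, fixed. Origin on the worktop straight below the middle of the pivot axis, which runs along its y, 90 mm up. Open front at -x. Side frames at y = +-58 mm, up to z = 100 mm, stand on foot rails from x = -62 to 62 mm, 8 mm thick. The dish slides in from -x between the rails (108 mm clear) up to a low stop wire, 6 mm thick, at x = -3 mm.
- dish_home (a point): Where the middle of the dish is when pushed in against the stop wire: on the worktop, 54.5 mm in front (-x) of the pivot axis. Axes as cradle. The nuts fall 35 to 75 mm in front of the pivot axis.
- mouth (a point): Centre of the shaker's glass rim, on its axis, 55 mm from the pivot axis; turns with the shaker, z out of the mouth.
- lever_bar (a point): Middle of the black cross bar (15 mm thick, 38 mm long, along the cradle's y) of the shaker's side lever, 78 mm to the cradle's -y of its middle, 75 mm from the pivot axis. At rest it leans 60 degrees back (bar 65 mm behind at +x, 127 mm up); pushed to -x it passes over the top (165 mm up) to 60 degrees forward (65 mm in front, 127 mm up): fully tipped. Finger tips 112 mm up push it level.
- cap: Perforated steel screw cap on the shaker, 62 mm across, 24 mm high (low dome to 26), open below. Origin: centre of its lower edge, 124 mm above the worktop when on; z up. Three lugs under short sloping ridges of the neck hold it: turn it counter-clockwise seen from above; it is free after 0.5 to 0.8 rad and meets a stop at 1.1 to 1.35 rad: between, it lifts straight off.
- caddy: Wooden seasoning caddy, block 84 (x) by 224 (y) mm, top 24.5 mm up, fixed; origin: centre of its underside. Three nests, 8 mm deep: large round, 68 mm, at y = 68 mm; square, 57 mm, at y = -6 mm; small round, 42 mm, at y = -74 mm, where a steel shaker 64 mm tall stands (fixed, top 81 mm up). Only the large round one takes the cap.
- round_nest (a point): Centre of the floor of the caddy's large round nest (68 mm across), 16.5 mm above the worktop, 8 mm below the caddy's top.
- dish: Low round porcelain dish (ramekin), white, 97 mm across the rim, 88 mm at its foot, 30 mm high, floor inside 6 mm up; plain wall 5 mm thick, its middle 45 mm from the centre near the top; 0.2 kg, loose. Origin: centre of its underside. Can be pushed or dragged by its wall. (A side splashback stands at y = 0.371 in the world frame, up to z = 0.34.)
- nut_0: Whole hazelnut, brown, about 19 mm across, 10 to 14 g; origin its centre. It starts inside the shaker, on its bottom, with the other two.
- nut_1: Whole hazelnut, brown, about 19 mm across, 10 to 14 g; origin its centre. It starts inside the shaker, on its bottom, with the other two.
- nut_2: Whole hazelnut, brown, about 19 mm across, 10 to 14 g; origin its centre. It starts inside the shaker, on its bottom, with the other two.
- eggcup: Turned wooden egg cup, 47 mm across, 58 mm high, loose; origin under its centre. A bystander.
- eggcup_b: A second such egg cup, 47 mm across, 58 mm high, loose. A bystander.
- garlic: Garlic bulb, 60 mm across, 59 mm high, loose; origin under its centre. A bystander.
- tumbler_a: Drinking glass standing upside down, 64 mm across, 89 mm high, loose; origin under its centre. A bystander.
- tumbler_b: A second such drinking glass, 64 mm across, 89 mm high, loose. A bystander.

How it is judged (in metres and radians):
On the way, in this order (a step that is already met when the one before it is completed fails the run):
1. the cap is unscrewed and lifted off the shaker (distance between cap and mouth above 0.05 m), for 0.1 s.
2. the open shaker is swung well over (past 95 degrees) (value of joint shaker above 1.66 rad), for 0.2 s.
At the end, for the whole second after the job is handed in: Shaker upright (within 0.15 rad); cap flat in the large round nest (centre within 6 mm, edge within 4 mm of its floor, tilt under 0.08 rad); dish flat on the worktop within 20 mm of dish_home, all three nuts in it (centres within 40 mm of its axis, 5 to 32 mm above its underside); all at rest (value of joint shaker below 0.15 rad and horizontal distance between cap and round_nest below 0.006 m and z of cap in the frame of round_nest below 0.004 m and angle between each of cap, dish's own z axis and vertical below 0.08 rad and horizontal distance between dish and dish_home below 0.02 m and height (world z) of dish below 0.008 m and linear speed of each of dish, cap below 0.02 m/s and horizontal distance between each of nut_0, nut_1, nut_2 and dish below 0.04 m and z of nut_0 in the frame of dish between 0.005 and 0.032 m and linear speed of each of nut_0, nut_1, nut_2 below 0.03 m/s and z of nut_1 in the frame of dish between 0.005 and 0.032 m and z of nut_2 in the frame of dish between 0.005 and 0.032 m); the robot touches nothing.
It fails at once if the garlic is shoved (over 20 mm) (distance of garlic from where it was at the start of the episode above 0.02 m).
It fails at once if a glass or an egg cup is shoved (over 20 mm) or tipped (over 0.35 rad) (distance of any of eggcup, eggcup_b, tumbler_a, tumbler_b from where it was at the start of the episode above 0.02 m or angle between any of eggcup, eggcup_b, tumbler_a, tumbler_b's own z axis and vertical above 0.35 rad).
It also fails if it takes over 72 s, if anything falls off the work surface, if the arm or the gripper's body presses on something with over 40 N, if the wrist force passes 120 N, or if a joint passes its speed limit or range.

## Working session

There is one attempt and no reset: what is moved stays moved. The work goes in short steps, Python scripts to look and compute and a shell command to move; the robot and the scene stay as the last step left them, time stands still between calls to the robot, and variables do not carry over. Pictures are saved under pics/ and viewed, at most 10 in all, crops included, and the job is handed in when it is done.

```bash
mkdir -p pics; ls; python3 - <<'E'
from workcell import ctrl
import cv2,numpy as np
o=ctrl.get_obs();print({k:np.round(v,3).tolist() for k,v in o.items()})
for n in("top","scene"):
    m=ctrl.camera_model(n);print(n,m)
    cv2.imwrite(f"pics/{n}0.png",cv2.cvtColor(ctrl.get_image(n),cv2.COLOR_RGB2BGR))
print(ctrl.camera_model("wrist"))
E
```

```text
pics
{'t': 0.0, 'qpos': [1.281, 0.424, 1.631, -0.0, 1.089, -0.019], 'qvel': [0.001, -0.001, 0.001, 0.0, -0.001, 0.0], 'joint_torque': [0.002, -54.462, -27.365, 0.064, 0.023, -0.0], 'ee_pos': [167.005, 601.686, 221.917], 'orientation': [-0.424, -3.113, 0.002], 'ft_force': [-0.203, 0.009, 0.049], 'moment': [0.025, -0.009, 0.018], 'grasp_force': 0.0, 'width': 87.83}
top {'fx': 494.5772213091101, 'fy': 494.5772213091101, 'cx': 318.76792275995984, 'cy': 191.48079620239884, 'position': array([ 316.29404331,  -14.87294726, 1285.42610856]), 'attitude': array([ 0.16539479, -0.14971802, -1.58346347])}
scene {'fx': 413.748513786714, 'fy': 413.748513786714, 'cx': 319.01549130375446, 'cy': 200.04676969500855, 'position': array([ 167.33819984, -638.17449999,  969.95489289]), 'attitude': array([ 0.69336798, -0.18724491, -0.54176433])}
{'fx': 309.70691628693146, 'fy': 309.70691628693146, 'cx': 319.91658472439724, 'cy': 200.96442526635093, 'position': array([104.58435566, 619.57778087, 383.78469907]), 'attitude': array([-0.20985083, -0.15647178,  1.29270935])}
```

View pics/top0.png

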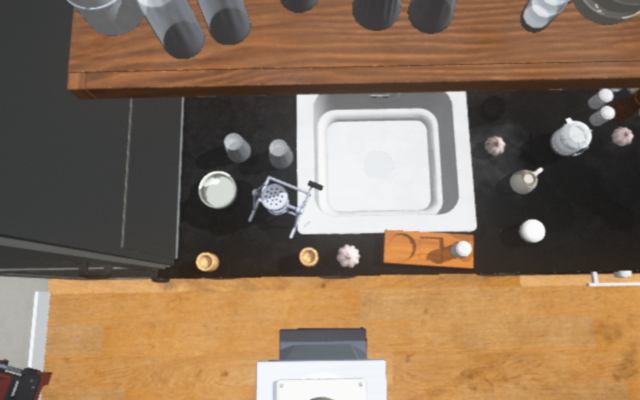

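View pics/scene0.png

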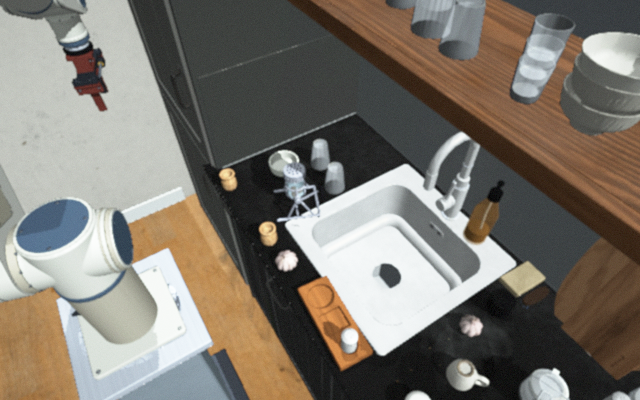

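The top view looks down with +x up and +y left. It shows the capped shaker and cradle at (275,197), the black lever bar at (315,185) and the dish at (217,190). The tumblers are at (237,148) and (280,153), the egg cups at (207,262) and (309,257), the garlic at (348,256) and the caddy at (385-474, 232-268). The scene view agrees with this layout.

```bash
cat > h.py <<'E'
from workcell import ctrl
import cv2,numpy as np
from scipy.spatial.transform import Rotation as R
def img(n): return cv2.cvtColor(ctrl.get_image(n),cv2.COLOR_RGB2BGR)
def ray(m,u,v,fish=False):
    a=np.array([(u-m['cx'])/m['fx'],(v-m['cy'])/m['fy']])
    if fish:
        r=np.hypot(*a); s=np.sin(r)/max(r,1e-9); d=np.array([a[0]*s,a[1]*s,np.cos(r)])
    else: d=np.array([a[0],a[1],1.])
    return R.from_rotvec(m['attitude']).apply([d[0],-d[1],-d[2]])
def onz(m,u,v,z,fish=False):
    d=ray(m,u,v,fish);p=m['position'];return p+d*(z-p[2])/d[2]
def proj(m,P,fish=False):
    c=R.from_rotvec(m['attitude']).inv().apply(np.array(P,float)-m['position']);x,y,z=c[0],-c[1],-c[2]
    if fish:
        h=np.hypot(x,y);k=np.arctan2(h,z)/h;x,y=x*k,y*k
    else:x,y=x/z,y/z
    return np.array([m['cx']+m['fx']*x,m['cy']+m['fy']*y])
E
python3 - <<'E'
from h import *
m=ctrl.camera_model("top")
for n,u,v,z in [("cap",275,193,148),("bar",315.5,185,127),("dish",217,190,30),("tumA",237,148,45),("tumB",280,153,45),("eggb",207,262,50),("egg",309,257,50),("garlic",348,256,30),("caddyUL",385,231,24.5),("UR",474,232,24.5),("LL",384,262,24.5),("LR",474,268,24.5),("nest",402,246,24.5),("sinkL",297,150,0),("shelf edge z500",320,90,500),]:
    print(n,onz(m,u,v,z).round(0)[:2])
I=cv2.imread("pics/top0.png")[125:285,180:380]
J=cv2.resize(I,None,fx=4,fy=3.75,interpolation=cv2.INTER_CUBIC);cv2.imwrite("pics/c1.png",J)
m=ctrl.camera_model("scene");I=cv2.imread("pics/scene0.png")[130:270,210:360]
cv2.imwrite("pics/c2.png",cv2.resize(I,None,fx=4,fy=4,interpolation=cv2.INTER_CUBIC))
E
```

```text
cap [546.  97.]
bar [567.   2.]
dish [580. 260.]
tumA [688. 207.]
tumB [672.  94.]
eggb [394. 276.]
egg [402.  22.]
garlic [404. -75.]
caddyUL [ 466. -172.]
UR [ 459. -398.]
LL [ 387. -166.]
LR [ 368. -391.]
nest [ 427. -213.]
sinkL [693.  52.]
shelf edge z500 [651. -14.]
```

View pics/c1.png

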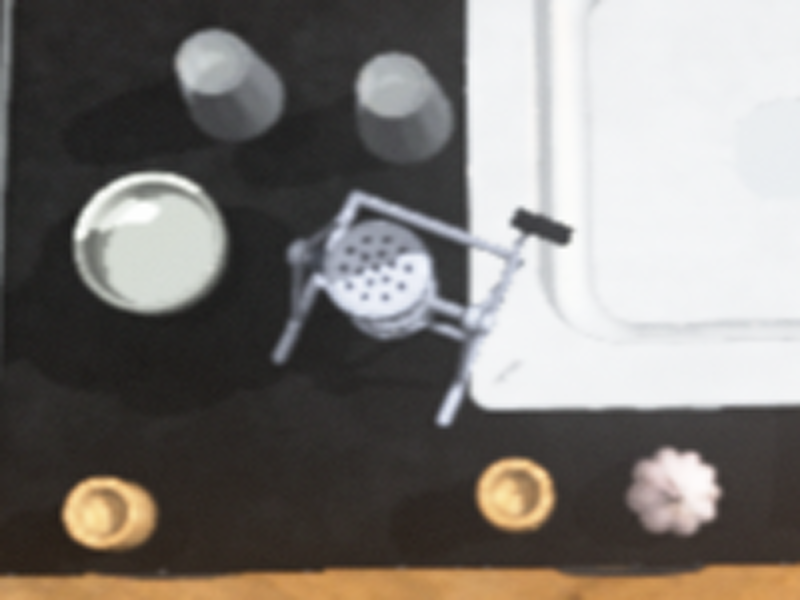

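The crop shows the cap with its holes at about (375,270). The rail tips are at (280,358) and (445,420), so the open front faces the robot and slightly left. The black bar runs from (512,220) to (572,235).

```bash
cat >> h.py <<'E'
def plan(target,yaw=None):
    """shift in tool axes mm from measured pose to world target, turn about tool z so tool-y points along yaw (deg, mod 180)"""
    o=ctrl.get_obs();r=R.from_rotvec(o['orientation']);d=r.inv().apply(np.array(target,float)-o['ee_pos'])
    y=r.apply([0,1,0]);now=np.degrees(np.arctan2(y[1],y[0]))
    z=r.apply([0,0,1])
    s="xyz %s  now %s yaw_y %.1f tilt %s q6 %.2f"%(d.round(1),o['ee_pos'].round(1),now,z.round(3),o['qpos'][5])
    if yaw is not None:
        t=(yaw-now+90)%180-90; s+=" rotz %.3f"%(-np.radians(t))
    print(s)
E
python3 - <<'E'
from h import *
m=ctrl.camera_model("top");s=ctrl.camera_model("scene")
f=lambda u,v,z:onz(m,180+u/4,125+v/3.75,z)[:2]
t1,t2=f(280,358,6),f(445,420,6);b1,b2=f(512,220,127),f(572,235,127)
print("tips",t1,t2,np.hypot(*(t1-t2)),"bar",b1,b2,(b1+b2)/2)
ey=(t1-t2)/np.hypot(*(t1-t2)); ex=np.array([ey[1],-ey[0]]); print("ey",ey,"ex",ex, np.degrees(np.arctan2(ex[1],ex[0])))
print("pivot from tips",(t1+t2)/2+62*ex,"from bar",(b1+b2)/2+78*ey-65*ex)
print("cap",f(372,270,148))
p=(t1+t2)/2+62*ex
print("scene proj pivot z=150",proj(s,[*p,150]))
plan([250,400,330],90)
E
```

```text
tips [502.24223537 176.64998558] [456.9620957   69.07287233] 116.71814915845759 bar [571.04579258  20.13907228] [560.53199877 -15.64249147] [565.78889567   2.2482904 ]
ey [0.38794429 0.92168282] ex [ 0.92168282 -0.38794429] -22.826647544126345
pivot from tips [536.74650058  98.80888288] from bar [536.13916689  99.35592956]
cap [536.06803582 101.972587  ]
scene proj pivot z=150 [294.24003685 168.42076663]
xyz [-133.9 -172.4 -107.8]  now [167.  601.8 222. ] yaw_y 74.5 tilt [-0.    -0.001 -1.   ] q6 -0.02 rotz -0.271
```

View pics/c2.png

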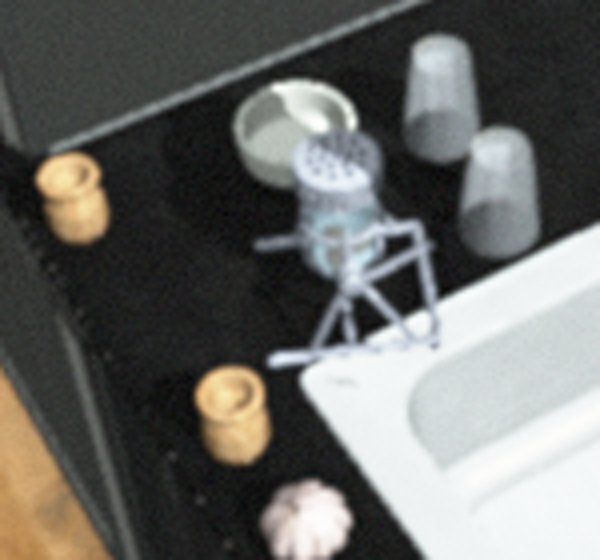

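```bash
python3 -m inch '[{"xyz":[-134,-172,-108],"rot":[0,0,0]},{"xyz":[-134,-172,-108],"rot":[0,0,0]},{"xyz":[-134,-172,-108],"rot":[0,0,0]},{"xyz":[-134,-172,-108],"rot":[0,0,0]},{"xyz":[-134,-172,-108],"rot":[0,0,0]},{"xyz":[-134,-172,-108],"rot":[0,0,0]},{"xyz":[-248,-358,-78],"rot":[0,0,0]},{"xyz":[-248,-358,-78],"rot":[0,0,0]},{"xyz":[-248,-358,-78],"rot":[0,0,0]},{"xyz":[-248,-358,-78],"rot":[0,0,0]},{"xyz":[-248,-358,-78],"rot":[0,0,0]},{"xyz":[-248,-358,-78],"rot":[0,0,0]}]'
python3 - <<'E'
from h import *
plan([536,100,235],20)
E
```

```text
t: 1.1
ee_pos: [309.9, 186.6, 299.7]
orientation: [-0.428, -3.111, 0.004]
ft_force: [-0.1, 0.1, 1.1]
width: 87.6
grasp_force: 0.0
xyz [-241.1  -22.2   64.6]  now [309.9 186.6 299.7] yaw_y 74.3 tilt [-0.001 -0.002 -1.   ] q6 -0.79 rotz 0.948
```

```bash
python3 -m inch '[{"xyz":[-241,-22,65],"rot":[0,0,0.948]},{"xyz":[-241,-22,65],"rot":[0,0,0.948]},{"xyz":[-241,-22,65],"rot":[0,0,0.948]},{"xyz":[-241,-22,65],"rot":[0,0,0.948]},{"xyz":[-241,-22,65],"rot":[0,0,0.948]},{"xyz":[-241,-22,65],"rot":[0,0,0.948]},{"xyz":[-241,-22,65],"rot":[0,0,0.948]},{"xyz":[-241,-22,65],"rot":[0,0,0.948]},{"xyz":[-241,-22,65],"rot":[0,0,0.948]},{"xyz":[-241,-22,65],"rot":[0,0,0.948]}]'
python3 - <<'E'
from h import *
plan([536,100,131],20)
m=ctrl.camera_model("wrist");print(m['position'])
cv2.imwrite("pics/w1.png",img("wrist"))
for P in ([536.5,99.5,150],[536.5,99.5,124],[566,2,127],[427,-213,16],[580,260,0]):print(P,proj(m,P,True).round(1))
E
```

```text
t: 1.93
ee_pos: [536.4, 105.1, 235.2]
orientation: [-1.795, -2.578, 0.001]
ft_force: [0.3, 0.3, -0.3]
width: 87.7
grasp_force: 0.0
xyz [ -4.7  -2.  104.2]  now [536.4 105.1 235.2] yaw_y 20.3 tilt [-0.001 -0.    -1.   ] q6 -0.18 rotz 0.005
[514.26034743 166.49895793 397.03266237]
[536.5, 99.5, 150] [317.3 211.6]
[536.5, 99.5, 124] [317.6 203.7]
[566, 2, 127] [311.8 301.2]
[427, -213, 16] [191.2 336.4]
[580, 260, 0] [393.2  77.5]
```

View pics/w1.png

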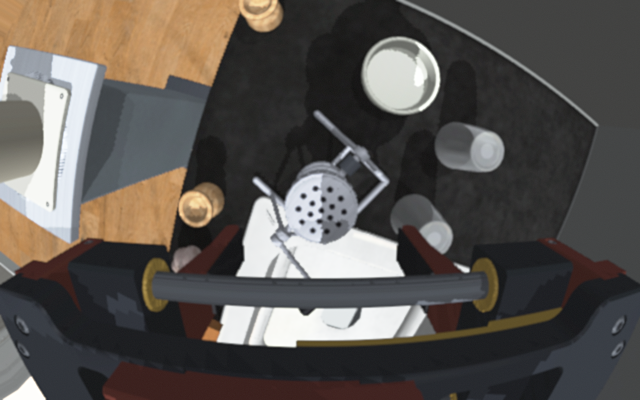

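The wrist view shows the cap's outline from x 286 to 357 and y 171 to 244. The dish is centred near (401,75), and both tumblers stand clear of the gripper.

```bash
python3 - <<'E'
from h import *
m=ctrl.camera_model("wrist")
I=cv2.imread("pics/w1.png")
print("cap",onz(m,321.5,207.5,149,True))
d=[onz(m,u,v,30,True)[:2] for u,v in((362,75),(440,76),(400,37),(401,114))];print("dish",np.mean(d,0),[x.round() for x in d])
print("tips",onz(m,317,113,6,True),onz(m,256,180,6,True))
# dish mask check
h=cv2.cvtColor(I,cv2.COLOR_BGR2HSV);k=((h[...,2]>110)&(h[...,1]<60)).astype(np.uint8);k[:, :355]=0;k[:,445:]=0;k[125:]=0;k[:30]=0
c=max(cv2.findContours(k,0,2)[0],key=cv2.contourArea);e=cv2.fitEllipse(c);print(e,onz(m,*e[0],30,True))
plan([536,100,131],20)
E
```

```text
cap [538.67202617 103.85450925 149.        ]
dish [583.49120536 260.64581357] [array([539., 241.]), array([629., 281.]), array([566., 306.]), array([600., 215.])]
tips [505.19694356 180.0742115    6.        ] [460.09226013  72.77739839   6.        ]
((400.9261169433594, 75.33747100830078), (74.577880859375, 80.57341766357422), 133.3296356201172) [582.94750651 259.6538966   30.        ]
xyz [ -4.9  -2.1 104.5]  now [536.3 105.3 235.5] yaw_y 20.3 tilt [-0. -0. -1.] q6 -0.18 rotz 0.006
```

```bash
python3 -m inch '[{"xyz":[-3.2,0.6,40],"rot":[0,0,0]},{"xyz":[-3.2,0.6,75],"rot":[0,0,0]},{"xyz":[-3.2,0.6,95],"rot":[0,0,0]},{"xyz":[-3.2,0.6,104.5],"rot":[0,0,0]},{"xyz":[-3.2,0.6,104.5],"rot":[0,0,0]},{"xyz":[-3.2,0.6,104.5],"rot":[0,0,0]}]'
python3 -m inch '[{"xyz":[0,0,0],"rot":[0,0,0]},{"xyz":[0,0,0],"rot":[0,0,0]},{"xyz":[0,0,0],"rot":[0,0,0]},{"xyz":[0,0,0],"rot":[0,0,0]},{"xyz":[0,0,0],"rot":[0,0,0]},{"xyz":[0,0,0],"rot":[0,0,0]},{"xyz":[0,0,0],"rot":[0,0,0]}]' 255
```

```text
t: 2.48
ee_pos: [538.6, 102.8, 131.9]
orientation: [1.796, 2.577, 0.001]
ft_force: [-0.0, -0.5, -0.4]
width: 87.9
grasp_force: 0.0
t: 3.07
ee_pos: [538.7, 102.5, 131.7]
orientation: [1.798, 2.576, 0.001]
ft_force: [-0.1, 0.9, 3.6]
width: 60.6
grasp_force: 30.0
```

```bash
python3 -m inch '[{"xyz":[0,0,0],"rot":[0,0,-0.1]},{"xyz":[0,0,0],"rot":[0,0,-0.2]},{"xyz":[0,0,0],"rot":[0,0,-0.3]},{"xyz":[0,0,0],"rot":[0,0,-0.4]},{"xyz":[0,0,0],"rot":[0,0,-0.5]},{"xyz":[0,0,0],"rot":[0,0,-0.6]},{"xyz":[0,0,0],"rot":[0,0,-0.7]},{"xyz":[0,0,0],"rot":[0,0,-0.8]},{"xyz":[0,0,0],"rot":[0,0,-0.9]},{"xyz":[0,0,0],"rot":[0,0,-0.95]},{"xyz":[0,0,0],"rot":[0,0,-0.95]},{"xyz":[0,0,0],"rot":[0,0,-0.95]}]'
python3 - <<'E'
from h import *
plan([538,102,131],75);print(ctrl.get_obs()['moment'])
E
```

```text
t: 4.07
ee_pos: [538.6, 102.2, 131.6]
orientation: [0.42, 3.113, -0.0]
ft_force: [-0.9, -1.8, 5.3]
width: 60.9
grasp_force: 30.0
xyz [ 0.5 -0.4  0.6]  now [538.6 102.2 131.6] yaw_y 74.6 tilt [ 0.001 -0.    -1.   ] q6 -1.14 rotz -0.006
[-0.28652539  0.20788624  0.11474751]
```

```bash
python3 -m inch '[{"xyz":[0,0,-3],"rot":[0,0,0]},{"xyz":[0,0,-6],"rot":[0,0,0]},{"xyz":[0,0,-6],"rot":[0,0,0]}]'; python3 -m inch '[{"xyz":[0,0,-20],"rot":[0,0,0]},{"xyz":[0,0,-50],"rot":[0,0,0]},{"xyz":[0,0,-80],"rot":[0,0,0]},{"xyz":[0,0,-100],"rot":[0,0,0]},{"xyz":[0,0,-100],"rot":[0,0,0]}]'
python3 - <<'E'
from h import *
plan([427,-213,100],75)
m=ctrl.camera_model("wrist");I=img("wrist");cv2.imwrite("pics/w2.png",I)
for n in("top",):cv2.imwrite("pics/t2.png",cv2.resize(img(n)[125:285,180:380],None,fx=2.5,fy=2.5))
a=cv2.resize(I,(500,312));b=cv2.imread("pics/t2.png");b=cv2.resize(b,(300,240));o=np.zeros((312,800,3),np.uint8);o[:,:500]=a;o[:240,500:]=b;cv2.imwrite("pics/m2.png",o)
E
```

```text
t: 4.32
ee_pos: [538.2, 102.4, 137.5]
orientation: [-0.421, -3.113, 0.0]
ft_force: [-0.5, -1.0, -0.8]
width: 60.1
grasp_force: 30.0
t: 4.73
ee_pos: [540.9, 103.0, 241.6]
orientation: [0.42, 3.106, 0.004]
ft_force: [0.6, 0.6, 0.3]
width: 60.6
grasp_force: 30.0
xyz [  26.9 -335.4  140.3]  now [540.9 103.  241.6] yaw_y 74.6 tilt [ 0.008  0.001 -1.   ] q6 -1.14 rotz -0.007
```

View pics/m2.png

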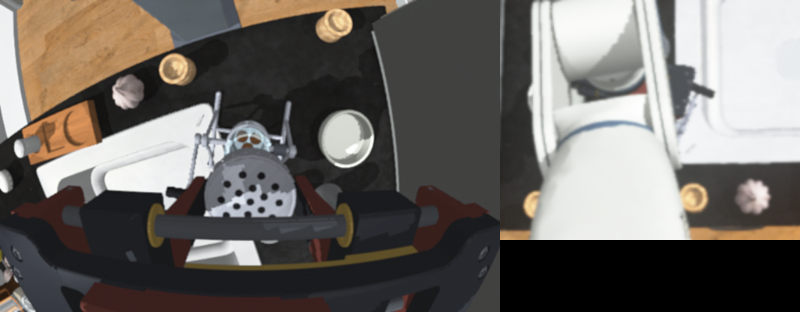

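Cap is off in the fingers and the nuts are visible in the open shaker at (247,140) in the left panel.

```bash
python3 -m inch '[{"xyz":[-39,-335,91],"rot":[0,0,0]},{"xyz":[-39,-335,91],"rot":[0,0,0]},{"xyz":[-39,-335,91],"rot":[0,0,0]},{"xyz":[-39,-335,91],"rot":[0,0,0]},{"xyz":[-39,-335,91],"rot":[0,0,0]},{"xyz":[-39,-335,91],"rot":[0,0,0]},{"xyz":[-39,-335,91],"rot":[0,0,0]},{"xyz":[-39,-335,91],"rot":[0,0,0]},{"xyz":[-39,-335,91],"rot":[0,0,0]},{"xyz":[-39,-335,91],"rot":[0,0,0]},{"xyz":[-39,-335,91],"rot":[0,0,0]},{"xyz":[-39,-335,91],"rot":[0,0,0]}]'
python3 - <<'E'
from h import *
plan([427,-213,100],75)
m=ctrl.camera_model("wrist");I=img("wrist");cv2.imwrite("pics/w3.png",I)
print(proj(m,[427,-213,24.5],True))
E
```

```text
t: 5.83
ee_pos: [486.4, -229.8, 145.3]
orientation: [-0.421, -3.111, -0.001]
ft_force: [-0.0, -0.1, 0.2]
width: 60.9
grasp_force: 30.0
xyz [61.6  0.4 45.4]  now [ 486.4 -229.8  145.3] yaw_y 74.6 tilt [-0.002  0.001 -1.   ] q6 -1.77 rotz -0.007
[320.29118147 129.24455396]
```

View pics/w3.png

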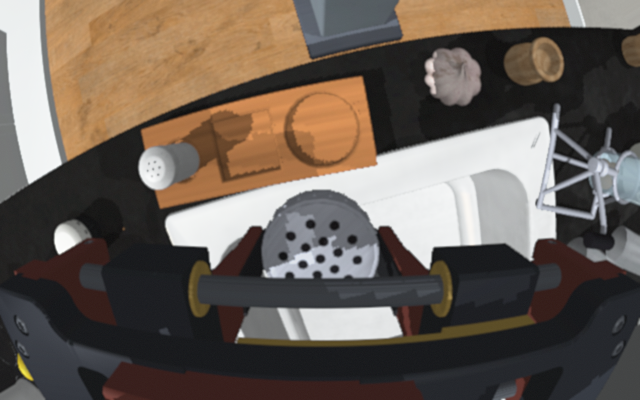

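The wrist view shows the large round nest from x 284 to 360 and y 93 to 167. The cap is held level, with its far edge at row 190.

```bash
python3 - <<'E'
from h import *
m=ctrl.camera_model("wrist");o=ctrl.get_obs();r=R.from_rotvec(o['orientation'])
n=[onz(m,u,v,24.5,True)[:2] for u,v in((284,130),(360,129),(321,93),(322,167))];print(np.array(n).round(1).tolist());print("nest",(n[0]+n[1])/2,(n[2]+n[3])/2)
print("corners",[onz(m,u,v,24.5,True)[:2].round(0) for u,v in((362,76),(377,165),(142,127),(160,207))])
for x in(28,31,34):print(x,proj(m,o['ee_pos']+r.apply([x,0,7]),True),proj(m,o['ee_pos']+r.apply([x,0,-17]),True))
E
```

```text
[[419.1, -244.8], [436.5, -177.8], [395.6, -203.4], [461.4, -220.6]]
nest [ 427.80300188 -211.33437299] [ 428.48944961 -212.00276186]
corners [array([ 390., -163.]), array([ 473., -171.]), array([ 369., -385.]), array([ 454., -393.])]
28 [319.75129003 192.12548174] [319.68448223 202.75556274]
31 [319.74665245 186.85342074] [319.67872134 196.701356  ]
34 [319.74201368 181.5450479 ] [319.6729676 190.5911984]
```

```bash
python3 -m inch '[{"xyz":[35,1,20],"rot":[0,0,0]},{"xyz":[61.9,1.7,50],"rot":[0,0,0]},{"xyz":[61.9,1.7,80],"rot":[0,0,0]},{"xyz":[61.9,1.7,100],"rot":[0,0,0]},{"xyz":[61.9,1.7,100],"rot":[0,0,0]},{"xyz":[61.9,1.7,100],"rot":[0,0,0]}]'
python3 - <<'E'
from h import *
plan([427.2,-211.7,26],75)
E
```

```text
t: 6.38
ee_pos: [427.8, -211.6, 46.0]
orientation: [-0.418, -3.112, -0.001]
ft_force: [0.5, -0.8, -0.2]
width: 61.0
grasp_force: 30.0
xyz [ 0.5 -0.3 20. ]  now [ 427.8 -211.6   46. ] yaw_y 74.7 tilt [-0.002  0.001 -1.   ] q6 -1.79 rotz -0.005
```

```bash
python3 -m inch '[{"xyz":[0.5,-0.3,7],"rot":[0,0,0]},{"xyz":[0.5,-0.3,12],"rot":[0,0,0]},{"xyz":[0.5,-0.3,16],"rot":[0,0,0]},{"xyz":[0.5,-0.3,16],"rot":[0,0,0]},{"xyz":[0.5,-0.3,16],"rot":[0,0,0]}]';python3 -m inch '[{"xyz":[0,0,2],"rot":[0,0,0]},{"xyz":[0,0,3.5],"rot":[0,0,0]},{"xyz":[0,0,3.5],"rot":[0,0,0]}]'
```

```text
t: 6.8
ee_pos: [427.4, -213.0, 30.4]
orientation: [0.421, 3.113, -0.0]
ft_force: [-0.4, 0.3, -0.3]
width: 60.5
grasp_force: 30.0
t: 7.05
ee_pos: [427.2, -213.0, 26.6]
orientation: [-0.421, -3.113, 0.0]
ft_force: [0.4, 0.3, -0.3]
width: 60.9
grasp_force: 30.0
```

```bash
python3 -m inch '[{"xyz":[0,0,0],"rot":[0,0,0]},{"xyz":[0,0,0],"rot":[0,0,0]},{"xyz":[0,0,0],"rot":[0,0,0]},{"xyz":[0,0,0],"rot":[0,0,0]},{"xyz":[0,0,0],"rot":[0,0,0]},{"xyz":[0,0,0],"rot":[0,0,0]}]' 0; python3 -m inch '[{"xyz":[0,0,-30],"rot":[0,0,0]},{"xyz":[0,0,-70],"rot":[0,0,0]},{"xyz":[-60,0,-110],"rot":[0,0,0]},{"xyz":[-60,0,-120],"rot":[0,0,0]},{"xyz":[-60,0,-120],"rot":[0,0,0]},{"xyz":[-60,0,-120],"rot":[0,0,0]}]'
python3 - <<'E'
from h import *
m=ctrl.camera_model("wrist");I=img("wrist");cv2.imwrite("pics/w4.png",cv2.resize(I[60:210,220:420],None,fx=3,fy=3))
for z in(24.5,16.5):print(proj(m,[428,-212,z],True))
print(proj(m,[428,-212,41],True),m['position'])
plan([560,160,250],-5)
E
```

```text
t: 7.55
ee_pos: [427.2, -213.0, 26.7]
orientation: [0.421, 3.113, -0.0]
ft_force: [-0.2, -0.7, -0.5]
width: 88.0
grasp_force: 0.0
t: 8.05
ee_pos: [486.9, -229.6, 148.2]
orientation: [0.42, 3.109, -0.002]
ft_force: [-1.5, 0.1, -1.4]
width: 87.8
grasp_force: 0.0
[321.47580484 128.77288088]
[321.44729975 128.6483859 ]
[321.53994856 129.05305918] [ 423.69511552 -211.8040414   309.70914173]
xyz [  30.5  394.7 -103.5]  now [ 484.6 -228.6  146.5] yaw_y 74.6 tilt [-0.  0. -1.] q6 -1.77 rotz 1.390
```

View pics/w4.png

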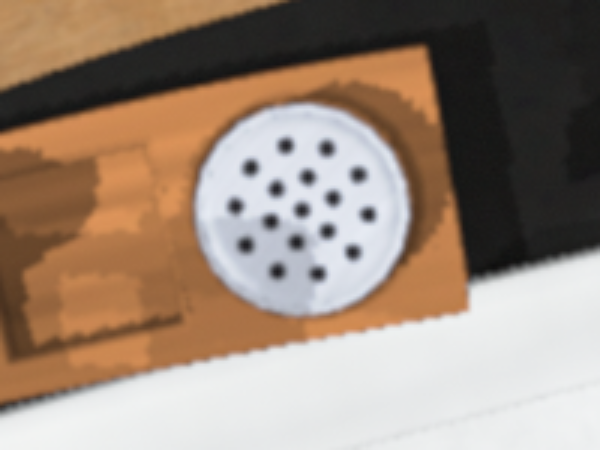

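The cap sits flat and centred in the large nest at crop (302,210), which is full-image (320.7,130) against the predicted (321.5,129). Next is the dish.

```bash
python3 -m inch '[{"xyz":[0,20,-36],"rot":[0,0,-0.12]},{"xyz":[0,40,-72],"rot":[0,0,-0.24]},{"xyz":[80,502,-103],"rot":[0,0,-1.44]},{"xyz":[80,502,-103],"rot":[0,0,-1.44]},{"xyz":[80,502,-103],"rot":[0,0,-1.44]},{"xyz":[80,502,-103],"rot":[0,0,-1.44]},{"xyz":[80,502,-103],"rot":[0,0,-1.44]},{"xyz":[80,502,-103],"rot":[0,0,-1.44]},{"xyz":[80,502,-103],"rot":[0,0,-1.44]},{"xyz":[80,502,-103],"rot":[0,0,-1.44]},{"xyz":[80,502,-103],"rot":[0,0,-1.44]},{"xyz":[80,502,-103],"rot":[0,0,-1.44]}]'
python3 - <<'E'
from h import *
plan([540.5,277,200],157.2)
E
```

```text
t: 9.1
ee_pos: [533.8, 224.6, 243.9]
orientation: [1.742, -2.609, -0.001]
ft_force: [0.6, 0.0, 0.2]
width: 87.8
grasp_force: 0.0
xyz [-51.2  13.7  43.8]  now [533.8 224.6 243.9] yaw_y 157.5 tilt [-0.004 -0.002 -1.   ] q6 -2.37 rotz 0.005
```

```bash
python3 -m inch '[{"xyz":[-30,10,20],"rot":[0,0,0]},{"xyz":[-51,13.7,60],"rot":[0,0,0]},{"xyz":[-51,13.7,100],"rot":[0,0,0]},{"xyz":[-51,13.7,114],"rot":[0,0,0]},{"xyz":[-51,13.7,114],"rot":[0,0,0]}]'
python3 - <<'E'
from h import *
m=ctrl.camera_model("wrist");I=img("wrist");cv2.imwrite("pics/w5.png",I)
h=cv2.cvtColor(I,cv2.COLOR_BGR2HSV)
plan([540.5,277,15],157.2)
print(proj(m,[582,259.5,30],True),m['position'])
E
```

```text
t: 9.52
ee_pos: [537.9, 273.7, 125.3]
orientation: [1.73, -2.607, -0.003]
ft_force: [-0.1, 0.0, -0.9]
width: 87.8
grasp_force: 0.0
xyz [ -3.6  -0.2 113.2]  now [539.9 274.2 128.2] yaw_y 157.1 tilt [-0.008 -0.004 -1.   ] q6 -2.29 rotz -0.001
[266.48498331 208.29888737] [514.85678336 214.64391775 287.76208309]
```

View pics/w5.png

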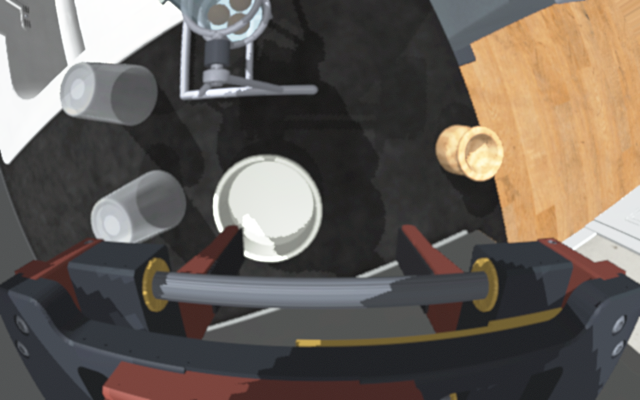

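The wrist view shows the dish rim from x 213 to 322 and y 154 to 262, centred where predicted. Its near wall lies between the open fingers.

```bash
python3 -m inch '[{"xyz":[-3.6,-0.2,40],"rot":[0,0,0]},{"xyz":[-3.6,-0.2,75],"rot":[0,0,0]},{"xyz":[-3.6,-0.2,100],"rot":[0,0,0]},{"xyz":[-3.6,-0.2,114],"rot":[0,0,0]},{"xyz":[-3.6,-0.2,114],"rot":[0,0,0]},{"xyz":[-3.6,-0.2,114],"rot":[0,0,0]}]'; python3 -m inch '[{"xyz":[0,0,0],"rot":[0,0,0]},{"xyz":[0,0,0],"rot":[0,0,0]},{"xyz":[0,0,0],"rot":[0,0,0]},{"xyz":[0,0,0],"rot":[0,0,0]},{"xyz":[0,0,0],"rot":[0,0,0]},{"xyz":[0,0,0],"rot":[0,0,0]},{"xyz":[0,0,0],"rot":[0,0,0]},{"xyz":[0,0,0],"rot":[0,0,0]},{"xyz":[0,0,0],"rot":[0,0,0]},{"xyz":[0,0,0],"rot":[0,0,0]},{"xyz":[0,0,0],"rot":[0,0,0]},{"xyz":[0,0,0],"rot":[0,0,0]}]' 255
python3 - <<'E'
from h import *
plan([540.5,277,15],157.2)
E
```

```text
t: 10.07
ee_pos: [545.3, 278.8, 18.9]
orientation: [-1.736, 2.618, -0.0]
ft_force: [0.2, -0.3, -0.2]
width: 88.1
grasp_force: 0.0
t: 11.07
ee_pos: [544.7, 279.0, 18.1]
orientation: [1.736, -2.618, -0.0]
ft_force: [-0.5, 0.6, 0.2]
width: 10.9
grasp_force: 0.6
xyz [3.5 3.1 3.1]  now [544.7 279.   18.1] yaw_y 157.1 tilt [-0. -0. -1.] q6 -2.29 rotz -0.002
```

```bash
python3 -m inch '[{"xyz":[0,0,0],"rot":[0,0,0]},{"xyz":[0,0,0],"rot":[0,0,0]},{"xyz":[0,0,0],"rot":[0,0,0]},{"xyz":[0,0,0],"rot":[0,0,0]}]'
python3 - <<'E'
from h import *
piv=np.array([537.5,101.5]);ex=np.array([.922,-.388])
home=piv-54.5*ex;print("home",home)
for d in (125,88):print(d,piv-ex*(d+45))
plan([*(piv-ex*170),20],157.2)
plan([*(piv-ex*133),20],157.2)
E
```

```text
t: 11.4
ee_pos: [544.6, 278.9, 18.1]
orientation: [1.736, -2.618, -0.0]
ft_force: [-1.6, -0.0, 0.2]
width: 6.6
grasp_force: 28.0
home [487.251 122.646]
125 [380.76 167.46]
88 [414.874 153.104]
xyz [166.4 107.6  -1.8]  now [544.6 278.9  18.1] yaw_y 157.1 tilt [-0.001 -0.    -1.   ] q6 -2.29 rotz -0.002
xyz [166.4  70.6  -1.8]  now [544.6 278.9  18.1] yaw_y 157.1 tilt [-0.001 -0.    -1.   ] q6 -2.29 rotz -0.002
```

```bash
python3 -m inch '[{"xyz":[12,16,-2],"rot":[0,0,0]},{"xyz":[24,34,-2],"rot":[0,0,0]},{"xyz":[36,52,-2],"rot":[0,0,0]},{"xyz":[47,66,-2],"rot":[0,0,0]},{"xyz":[62,75,-2],"rot":[0,0,0]},{"xyz":[78,83,-2],"rot":[0,0,0]},{"xyz":[95,89,-2],"rot":[0,0,0]},{"xyz":[115,93,-2],"rot":[0,0,0]},{"xyz":[135,96,-2],"rot":[0,0,0]},{"xyz":[153,98,-2],"rot":[0,0,0]},{"xyz":[163,98,-2],"rot":[0,0,0]},{"xyz":[163,98,-2],"rot":[0,0,0]}]'
python3 - <<'E'
from h import *
m=ctrl.camera_model("wrist");I=img("wrist");cv2.imwrite("pics/w6.png",I)
piv=np.array([537.5,101.5]);ex=np.array([.922,-.388]);ey=np.array([.388,.922])
plan([*(piv-ex*133),18],157.2)
for p in(piv-118*ex,piv-62*ex+58*ey,piv-62*ex-58*ey):print(proj(m,[*p,30],True),proj(m,[*p,6],True))
E
```

```text
t: 12.4
ee_pos: [390.3, 165.8, 20.2]
orientation: [1.734, -2.618, -0.0]
ft_force: [-1.9, -1.0, 0.4]
width: 6.7
grasp_force: 30.5
xyz [  3.1 -27.1   2.3]  now [391.1 166.6  20.3] yaw_y 157.0 tilt [-0. -0. -1.] q6 -2.37 rotz -0.003
[242.06820347 246.60633443] [251.22484358 231.88129587]
[171.09949349 324.34885151] [184.05821881 305.6529155 ]
[141.11700922 143.68883644] [161.18471042 140.85121928]
```

View pics/w6.png

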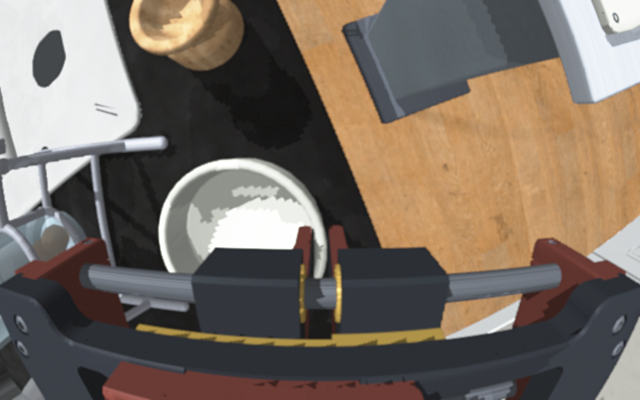

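The wrist view shows the dish with its rim from about x 160 to 327 and top at row 158, lined up between the rails. The near rail tip is at (165,142).

```bash
python3 -m inch '[{"xyz":[-1,-9,1],"rot":[0,0,0]},{"xyz":[-1,-19,2],"rot":[0,0,0]},{"xyz":[-1,-28,2],"rot":[0,0,0]},{"xyz":[-1,-28,2],"rot":[0,0,0]}]'; python3 -m inch '[{"xyz":[0,0,0],"rot":[0,0,0]},{"xyz":[0,0,0],"rot":[0,0,0]},{"xyz":[0,0,0],"rot":[0,0,0]},{"xyz":[0,0,0],"rot":[0,0,0]}]' 140
python3 -m inch '[{"xyz":[0,0,-20],"rot":[0,0,0]},{"xyz":[0,0,-45],"rot":[0,0,0]},{"xyz":[0,20,-60],"rot":[0,0,0]},{"xyz":[0,40,-60],"rot":[0,0,0]},{"xyz":[0,40,-60],"rot":[0,0,0]}]'
python3 - <<'E'
from h import *
piv=np.array([537.5,101.5]);ex=np.array([.922,-.388])
plan([*(piv-ex*170),18],67.2);print(ctrl.get_obs()['width'])
E
```

```text
t: 12.78
ee_pos: [420.9, 157.3, 18.3]
orientation: [-1.734, 2.616, -0.002]
ft_force: [2.2, 0.4, -0.4]
width: 6.5
grasp_force: 30.6
t: 13.12
ee_pos: [417.0, 157.1, 18.1]
orientation: [1.736, -2.618, -0.0]
ft_force: [0.3, 0.8, 0.3]
width: 30.0
grasp_force: 0.0
t: 13.53
ee_pos: [377.6, 172.8, 78.7]
orientation: [1.737, -2.616, -0.001]
ft_force: [0.2, -0.6, -0.6]
width: 39.6
grasp_force: 0.0
xyz [ 3.6 -5.  60.7]  now [377.6 172.8  78.7] yaw_y 157.2 tilt [-0.001 -0.    -1.   ] q6 -2.34 rotz 1.570
39.57543518499038
```

```bash
python3 -m inch '[{"xyz":[3.6,-6,0],"rot":[0,0,1.57]},{"xyz":[3.6,-6,0],"rot":[0,0,1.57]},{"xyz":[3.6,-6,0],"rot":[0,0,1.57]},{"xyz":[3.6,-6,0],"rot":[0,0,1.57]},{"xyz":[3.6,-6,0],"rot":[0,0,1.57]},{"xyz":[3.6,-6,0],"rot":[0,0,1.57]},{"xyz":[3.6,-6,0],"rot":[0,0,1.57]},{"xyz":[3.6,-6,0],"rot":[0,0,1.57]},{"xyz":[3.6,-6,0],"rot":[0,0,1.57]},{"xyz":[3.6,-6,0],"rot":[0,0,1.57]},{"xyz":[3.6,-6,0],"rot":[0,0,1.57]},{"xyz":[3.6,-6,0],"rot":[0,0,1.57]}]';python3 -m inch '[{"xyz":[0,0,0],"rot":[0,0,0.1]},{"xyz":[0,0,0],"rot":[0,0,0.1]}]'
python3 - <<'E'
from h import *
piv=np.array([537.5,101.5]);ex=np.array([.922,-.388])
plan([*(piv-ex*168),15],67.2);plan([*(piv-ex*110),15],67.2)
E
```

```text
t: 14.53
ee_pos: [384.9, 166.8, 77.8]
orientation: [-0.523, -3.097, 0.0]
ft_force: [-0.2, 0.9, -0.4]
width: 39.9
grasp_force: 0.0
t: 14.7
ee_pos: [384.9, 166.8, 77.9]
orientation: [-0.673, -3.068, 0.0]
ft_force: [0.9, -0.1, -0.1]
width: 39.9
grasp_force: 0.0
xyz [ 2.  -1.  62.9]  now [384.9 166.8  77.9] yaw_y 65.3 tilt [-0. -0. -1.] q6 -0.76 rotz -0.034
xyz [-56.    0.9  62.8]  now [384.9 166.8  77.9] yaw_y 65.3 tilt [-0. -0. -1.] q6 -0.76 rotz -0.034
```

```bash
python3 -m inch '[{"xyz":[2,-1,30],"rot":[0,0,-0.034]},{"xyz":[2,-1,55],"rot":[0,0,-0.034]},{"xyz":[2,-1,63],"rot":[0,0,-0.034]},{"xyz":[2,-1,63],"rot":[0,0,-0.034]},{"xyz":[-10,-0.6,63],"rot":[0,0,-0.034]},{"xyz":[-20,-0.3,63],"rot":[0,0,-0.034]},{"xyz":[-30,0,63],"rot":[0,0,-0.034]},{"xyz":[-38,0.3,63],"rot":[0,0,-0.034]},{"xyz":[-44,0.5,63],"rot":[0,0,-0.034]},{"xyz":[-49,0.6,63],"rot":[0,0,-0.034]},{"xyz":[-49,0.6,63],"rot":[0,0,-0.034]}]'
python3 - <<'E'
from h import *
piv=np.array([537.5,101.5]);ex=np.array([.922,-.388])
plan([*(piv-ex*108),15],67.2)
E
```

```text
t: 15.62
ee_pos: [430.8, 146.8, 15.5]
orientation: [0.617, 3.079, 0.001]
ft_force: [-0.3, 0.1, 0.7]
width: 40.0
grasp_force: 0.0
xyz [-7.9 -0.4  0.5]  now [430.8 146.8  15.5] yaw_y 67.3 tilt [ 0.001  0.    -1.   ] q6 -0.87 rotz 0.002
```

```bash
python3 -m inch '[{"xyz":[-3,0,0],"rot":[0,0,0]},{"xyz":[-6,0,0],"rot":[0,0,0]},{"xyz":[-6,0,0],"rot":[0,0,0]}]';python3 -m inch '[{"xyz":[-2,0,0],"rot":[0,0,0]},{"xyz":[-3,0,0],"rot":[0,0,0]},{"xyz":[-3,0,0],"rot":[0,0,0]}]'
python3 - <<'E'
from h import *
piv=np.array([537.5,101.5]);ex=np.array([.922,-.388])
m=ctrl.camera_model("wrist");I=img("wrist");cv2.imwrite("pics/w7.png",I)
plan([*(piv-ex*108),15],67.2);print(proj(m,[*(piv-54.5*ex),30],True),ctrl.get_obs()['ft_force'])
E
```

```text
t: 15.87
ee_pos: [435.2, 144.7, 15.1]
orientation: [-0.616, -3.081, 0.0]
ft_force: [-1.0, -0.7, 0.7]
width: 39.6
grasp_force: 0.4
t: 16.12
ee_pos: [437.8, 143.6, 15.1]
orientation: [-0.616, -3.08, 0.0]
ft_force: [-0.8, 0.3, 1.0]
width: 39.7
grasp_force: 0.7
xyz [-0.2 -0.1  0.1]  now [437.8 143.6  15.1] yaw_y 67.4 tilt [-0. -0. -1.] q6 -0.88 rotz 0.003
[319.1572163  335.91022458] [-1.21847496 -0.00474917  0.41475347]
```

View pics/w7.png

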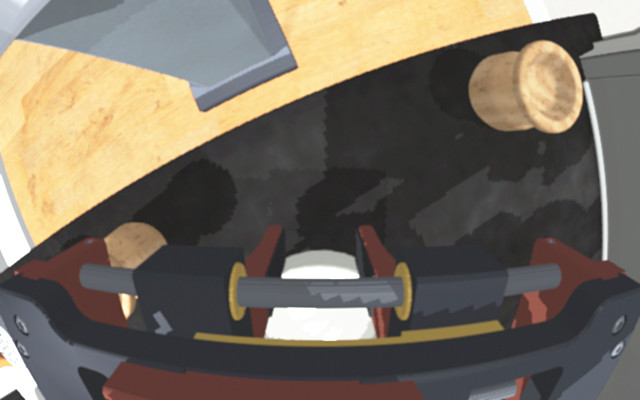

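The wrist view shows the white dish bulging between the fingers at (320,290). Both fingers bear on it, but the force is only about 1 N, so it has not reached the stop yet.

```bash
python3 -m inch '[{"xyz":[-1,0,0],"rot":[0,0,0]},{"xyz":[-2,0,0],"rot":[0,0,0]},{"xyz":[-2,0,0],"rot":[0,0,0]}]';python3 -m inch '[{"xyz":[-1,0,0],"rot":[0,0,0]},{"xyz":[-2,0,0],"rot":[0,0,0]},{"xyz":[-2,0,0],"rot":[0,0,0]}]'
```

```text
t: 16.42
ee_pos: [439.8, 142.9, 15.2]
orientation: [0.616, 3.08, 0.0]
ft_force: [-0.5, -0.2, -0.0]
width: 39.6
grasp_force: 0.7
t: 16.67
ee_pos: [441.0, 142.1, 15.1]
orientation: [-0.616, -3.08, 0.001]
ft_force: [-2.7, 1.3, 1.8]
width: 39.8
grasp_force: 1.9
```

```bash
python3 -m inch '[{"xyz":[-1,0,0],"rot":[0,0,0]},{"xyz":[-2,0,0],"rot":[0,0,0]},{"xyz":[-2,0,0],"rot":[0,0,0]}]'
python3 -m inch '[{"xyz":[10,0,0],"rot":[0,0,0]},{"xyz":[30,0,0],"rot":[0,0,0]},{"xyz":[30,0,-35],"rot":[0,0,0]},{"xyz":[30,0,-75],"rot":[0,0,0]},{"xyz":[30,0,-115],"rot":[0,0,0]},{"xyz":[30,0,-155],"rot":[0,0,0]},{"xyz":[30,0,-195],"rot":[0,0,0]},{"xyz":[30,0,-215],"rot":[0,0,0]},{"xyz":[30,0,-215],"rot":[0,0,0]}]'  255
python3 - <<'E'
from h import *
piv=np.array([537.5,101.5]);ex=np.array([.922,-.388]);ey=np.array([.388,.922])
m=ctrl.camera_model("wrist");I=img("wrist");cv2.imwrite("pics/w8.png",I)
print(proj(m,[*(piv-54.5*ex),30],True))
plan([*(piv+ex*100-ey*85),230],67.2)
E
```

```text
t: 16.92
ee_pos: [441.6, 141.3, 15.0]
orientation: [-0.616, -3.078, 0.002]
ft_force: [-7.4, 4.4, 4.5]
width: 39.9
grasp_force: 4.4
t: 17.67
ee_pos: [418.7, 153.9, 235.0]
orientation: [0.614, 3.071, 0.008]
ft_force: [1.1, 0.3, -0.2]
width: 0.7
grasp_force: 0.0
[316.85653103 237.13884546]
xyz [-230.7  -87.2    3.3]  now [417.3 153.5 232.5] yaw_y 67.4 tilt [ 0.007  0.002 -1.   ] q6 -0.85 rotz 0.003
```

```bash
python3 - <<'E'
from h import *
m=ctrl.camera_model("top");s=ctrl.camera_model("scene")
for z in(400,500,600,700):
    print(z,[(onz(m,u,v,z)[:2].round(0).tolist(),proj(s,onz(m,u,v,z)).round(0).tolist()) for u,v in((200,94),(320,92),(450,90))])
I=cv2.imread("pics/w8.png");t=cv2.imread("pics/scene0.png")
o=np.zeros((400,800,3),np.uint8);o[:,:500]=I[:,70:570];o[:220,500:]=t[0:220,290:590];cv2.imwrite("pics/m8.png",o)
E
```

```text
400 [([690.0, 216.0], [317.0, 52.0]), ([689.0, -13.0], [369.0, 95.0]), ([688.0, -260.0], [444.0, 158.0])]
500 [([648.0, 190.0], [307.0, 23.0]), ([647.0, -13.0], [357.0, 62.0]), ([646.0, -233.0], [427.0, 117.0])]
600 [([606.0, 164.0], [295.0, -13.0]), ([605.0, -14.0], [342.0, 20.0]), ([604.0, -205.0], [408.0, 67.0])]
700 [([564.0, 138.0], [279.0, -59.0]), ([563.0, -14.0], [323.0, -32.0]), ([562.0, -177.0], [383.0, 5.0])]
```

View pics/m8.png

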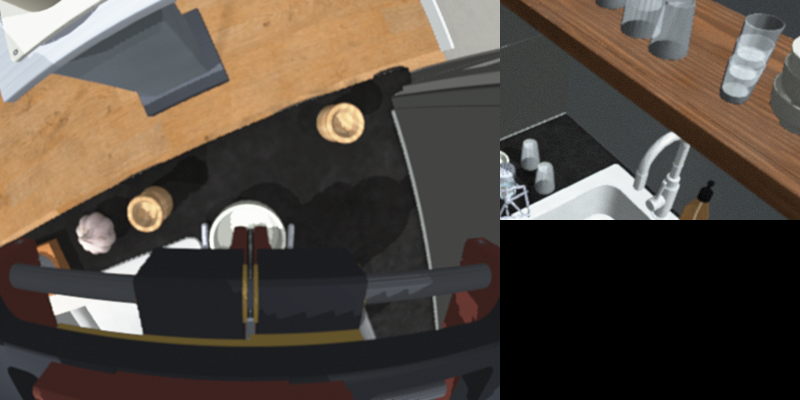

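The left panel shows the dish home between the rail ends at (247,225) and the bystanders undisturbed. The right panel shows the shelf's lower front edge passing about (567,62), so it sits at roughly z 500-550 and x about 640. I'll approach the lever low to stay clear of it.

```bash
python3 -m inch '[{"xyz":[-10,-35,20],"rot":[0,0,0]},{"xyz":[-25,-65,40],"rot":[0,0,0]},{"xyz":[-50,-82,60],"rot":[0,0,0]},{"xyz":[-85,-83,72],"rot":[0,0,0]},{"xyz":[-120,-83,72],"rot":[0,0,0]},{"xyz":[-155,-83,72],"rot":[0,0,0]},{"xyz":[-190,-83,72],"rot":[0,0,0]},{"xyz":[-225,-83,72],"rot":[0,0,0]},{"xyz":[-240,-83,72],"rot":[0,0,0]},{"xyz":[-240,-83,72],"rot":[0,0,0]}]'
python3 - <<'E'
from h import *
piv=np.array([538.5,101.5]);ex=np.array([.922,-.388]);ey=np.array([.388,.922])
p=ctrl.get_obs()['ee_pos'][:2]-piv;print(p@ex,p@ey)
m=ctrl.camera_model("wrist");I=img("wrist");cv2.imwrite("pics/w9.png",I)
print(proj(m,[*(piv+65*ex-78*ey),127],True))
plan([*(piv+ex*105-ey*81),112],67.2)
k=(I.max(2)<40);
E
```

```text
t: 18.55
ee_pos: [607.3, -17.4, 155.7]
orientation: [-0.618, -3.08, 0.001]
ft_force: [0.3, 0.4, -0.5]
width: 0.5
grasp_force: 0.0
109.56322719981048 -82.97642247986107
[327.83466217 158.60870325]
xyz [ 1.9  2.1 43.5]  now [605.  -16.6 155.5] yaw_y 67.3 tilt [-0.003 -0.    -1.   ] q6 -1.22 rotz 0.002
```

```bash
python3 -m inch '[{"xyz":[2,2,20],"rot":[0,0,0]},{"xyz":[2,2,43],"rot":[0,0,0]},{"xyz":[2,2,43],"rot":[0,0,0]},{"xyz":[12,2,43],"rot":[0,0,0]},{"xyz":[22,2,43],"rot":[0,0,0]},{"xyz":[32,2,43],"rot":[0,0,0]},{"xyz":[42,2,43],"rot":[0,0,0]},{"xyz":[42,2,43],"rot":[0,0,0]}]'
python3 - <<'E'
from h import *
piv=np.array([538.5,101.5]);ex=np.array([.922,-.388]);ey=np.array([.388,.922])
p=ctrl.get_obs()['ee_pos'][:2]-piv;print(p@ex,p@ey)
I=img("wrist");cv2.imwrite("pics/w10.png",I)
E
```

```text
t: 19.27
ee_pos: [579.4, -2.1, 123.5]
orientation: [0.606, 3.051, -0.002]
ft_force: [20.2, -24.5, 17.2]
width: 0.4
grasp_force: 14.5
77.86707184808013 -79.68384498600103
```

View pics/w10.png

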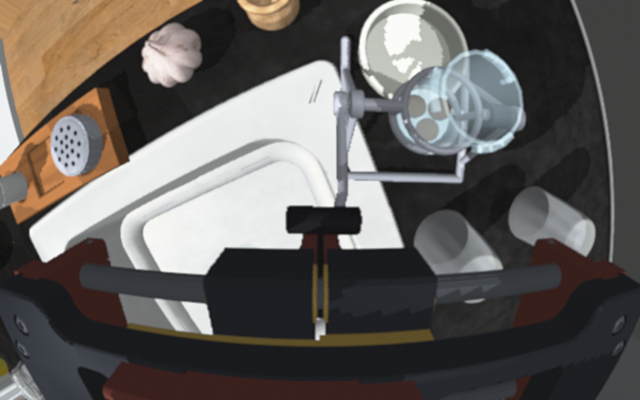

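The bar at (322,220) is right in front of the fingertips at (322,245), and the shaker is still upright. The reaction force is large and the TCP sits above its commanded height, so I'll read the state and back off a little.

```bash
python3 - <<'E'
from h import *
o=ctrl.get_obs();print({k:np.round(v,2).tolist() for k,v in o.items()})
plan([578,-2,112],67.2)
E
python3 -m inch '[{"xyz":[-8,0,0],"rot":[0,0,0]},{"xyz":[-15,0,0],"rot":[0,0,0]},{"xyz":[-15,0,0],"rot":[0,0,0]},{"xyz":[-15,0,0],"rot":[0,0,0]}]'
python3 - <<'E'
from h import *
o=ctrl.get_obs();print({k:np.round(v,2).tolist() for k,v in o.items()})
piv=np.array([538.5,101.5]);ex=np.array([.922,-.388]);ey=np.array([.388,.922])
p=o['ee_pos'][:2]-piv;print(p@ex,p@ey)
plan([578,-2,112],67.2)
E
```

```text
{'t': 19.32, 'qpos': [-0.02, 0.48, 1.82, -0.01, 0.82, -1.19], 'qvel': [-0.0, 0.01, -0.01, 0.01, 0.01, -0.0], 'joint_torque': [13.99, -38.58, -1.76, 5.12, 6.07, 0.16], 'ee_pos': [579.33, -2.11, 123.45], 'orientation': [0.61, 3.05, -0.0], 'ft_force': [20.97, -24.02, 17.17], 'moment': [-4.06, -3.43, -0.01], 'grasp_force': 14.46, 'width': 0.42}
xyz [ 1.6 -0.5 11.4]  now [579.3  -2.1 123.4] yaw_y 67.5 tilt [ 0.03  -0.007 -1.   ] q6 -1.19 rotz 0.006
t: 19.65
ee_pos: [583.8, -4.5, 117.5]
orientation: [0.614, 3.073, -0.0]
ft_force: [7.0, -6.7, 5.0]
width: 0.4
grasp_force: 4.6
{'t': 19.65, 'qpos': [-0.03, 0.5, 1.8, -0.0, 0.84, -1.2], 'qvel': [0.0, -0.0, -0.0, -0.0, -0.0, 0.0], 'joint_torque': [3.72, -48.47, -15.01, 1.45, 2.2, 0.01], 'ee_pos': [583.84, -4.5, 117.51], 'orientation': [0.61, 3.07, -0.0], 'ft_force': [6.99, -6.7, 5.02], 'moment': [-1.06, -1.16, -0.0], 'grasp_force': 4.58, 'width': 0.41}
82.92963792917598 -80.13700981641432
xyz [6.4 0.1 5.5]  now [583.8  -4.5 117.5] yaw_y 67.4 tilt [ 0.008 -0.002 -1.   ] q6 -1.20 rotz 0.004
```

Contact is at the bar as expected (TCP at ex≈82.5). A level push jams there because the bar first has to move mostly upward, so the fingers must follow its arc. I'll back off first.

```bash
python3 -m inch '[{"xyz":[-8,0,0],"rot":[0,0,0]},{"xyz":[-10,0,0],"rot":[0,0,0]},{"xyz":[-10,0,0],"rot":[0,0,0]},{"xyz":[-10,0,0],"rot":[0,0,0]}]'
python3 - <<'E'
from h import *
o=ctrl.get_obs()
piv=np.array([538.5,101.5]);ex=np.array([.922,-.388]);ey=np.array([.388,.922])
p=o['ee_pos'][:2]-piv;X,Z=p@ex,o['ee_pos'][2];print(X,p@ey,Z,o['ft_force'].round(1))
for f in range(60,-64,-5):
    a=np.radians(f);print(f,(-(75*np.sin(a)+15-X)).round(1),(-(75+75*np.cos(a)-Z)).round(1),end=" | ")
E
```

```text
t: 19.98
ee_pos: [589.2, -7.3, 114.7]
orientation: [-0.616, -3.079, 0.0]
ft_force: [-0.8, -0.8, -0.1]
width: 0.6
grasp_force: 0.0
88.96887623728249 -80.60504197677325 114.72214770813085 [-0.8 -0.8 -0.1]
60 9.0 2.2 | 55 12.5 -3.3 | 50 16.5 -8.5 | 45 20.9 -13.3 | 40 25.8 -17.7 | 35 31.0 -21.7 | 30 36.5 -25.2 | 25 42.3 -28.3 | 20 48.3 -30.8 | 15 54.6 -32.7 | 10 60.9 -34.1 | 5 67.4 -35.0 | 0 74.0 -35.3 | -5 80.5 -35.0 | -10 87.0 -34.1 | -15 93.4 -32.7 | -20 99.6 -30.8 | -25 105.7 -28.3 | -30 111.5 -25.2 | -35 117.0 -21.7 | -40 122.2 -17.7 | -45 127.0 -13.3 | -50 131.4 -8.5 | -55 135.4 -3.3 | -60 138.9 2.2 |
```

```bash
python3 -m inch '[{"xyz":[7,0,2],"rot":[0,0,0]},{"xyz":[9,0,1],"rot":[0,0,0]},{"xyz":[12.5,0,-3.3],"rot":[0,0,0]},{"xyz":[16.5,0,-8.5],"rot":[0,0,0]},{"xyz":[20.9,0,-13.3],"rot":[0,0,0]},{"xyz":[25.8,0,-17.7],"rot":[0,0,0]}]'
python3 - <<'E'
from h import *
o=ctrl.get_obs()
piv=np.array([538.5,101.5]);ex=np.array([.922,-.388]);ey=np.array([.388,.922])
p=o['ee_pos'][:2]-piv;X,Z=p@ex,o['ee_pos'][2];print(X,p@ey,Z,o['ft_force'].round(1))
E
```

```text
t: 20.48
ee_pos: [569.2, 1.5, 134.6]
orientation: [0.614, 3.073, -0.0]
ft_force: [8.7, -5.7, 6.7]
width: 0.6
grasp_force: 4.7
67.12877433266597 -80.23303576144673 134.56904976917627 [ 8.7 -5.7  6.7]
```

```bash
python3 -m inch '[{"xyz":[5.2,0,-4.0],"rot":[0,0,0]},{"xyz":[10.7,0,-7.5],"rot":[0,0,0]},{"xyz":[16.5,0,-10.6],"rot":[0,0,0]},{"xyz":[22.5,0,-13.1],"rot":[0,0,0]},{"xyz":[28.8,0,-15],"rot":[0,0,0]},{"xyz":[35.1,0,-16.4],"rot":[0,0,0]},{"xyz":[41.6,0,-17.3],"rot":[0,0,0]},{"xyz":[48.2,0,-17.6],"rot":[0,0,0]},{"xyz":[54.7,0,-17.3],"rot":[0,0,0]},{"xyz":[61.2,0,-16.4],"rot":[0,0,0]},{"xyz":[67.6,0,-15],"rot":[0,0,0]},{"xyz":[73.8,0,-13.1],"rot":[0,0,0]}]'
python3 - <<'E'
from h import *
o=ctrl.get_obs()
piv=np.array([538.5,101.5]);ex=np.array([.922,-.388]);ey=np.array([.388,.922])
p=o['ee_pos'][:2]-piv;X,Z=p@ex,o['ee_pos'][2];print(X,p@ey,Z,o['ft_force'].round(1))
E
```

```text
t: 21.48
ee_pos: [497.5, 30.9, 145.7]
orientation: [-0.616, -3.08, 0.0]
ft_force: [2.3, -1.4, 2.8]
width: 0.6
grasp_force: 1.6
-10.374117918749574 -80.9858574046961 145.6736100819558 [ 2.3 -1.4  2.8]
```

```bash
python3 -m inch '[{"xyz":[6.1,0,2.5],"rot":[0,0,0]},{"xyz":[11.9,0,5.6],"rot":[0,0,0]},{"xyz":[17.4,0,9.1],"rot":[0,0,0]},{"xyz":[22.6,0,13.1],"rot":[0,0,0]},{"xyz":[27.4,0,17.5],"rot":[0,0,0]},{"xyz":[31.8,0,22.3],"rot":[0,0,0]},{"xyz":[35.8,0,27.5],"rot":[0,0,0]},{"xyz":[39.3,0,33],"rot":[0,0,0]},{"xyz":[41,0,34],"rot":[0,0,0]},{"xyz":[41,0,34],"rot":[0,0,0]},{"xyz":[41,0,34],"rot":[0,0,0]},{"xyz":[41,0,34],"rot":[0,0,0]}]'
python3 - <<'E'
from h import *
o=ctrl.get_obs()
piv=np.array([538.5,101.5]);ex=np.array([.922,-.388]);ey=np.array([.388,.922])
p=o['ee_pos'][:2]-piv;X,Z=p@ex,o['ee_pos'][2];print(X,p@ey,Z,o['ft_force'].round(1))
I=img("scene");m=ctrl.camera_model("scene");u,v=proj(m,[490,120,50]).astype(int);print(u,v)
a=cv2.resize(I[v-60:v+60,u-70:u+70],None,fx=3,fy=3);w=img("wrist")
o=np.zeros((400,800,3),np.uint8);o[:360,:420]=a;o[:,420:]=w[:,130:510];cv2.imwrite("pics/m11.png",o)
E
```

```text
t: 22.48
ee_pos: [463.4, 45.6, 112.6]
orientation: [0.614, 3.075, -0.0]
ft_force: [9.2, -9.0, 4.8]
width: 0.5
grasp_force: 7.6
-47.580924756887356 -80.68412213596523 112.56319696548098 [ 9.2 -9.   4.8]
278 194
```

I've viewed 13 pictures, over the limit of 10, so from here I'll check by numbers only.

```bash
python3 -m inch '[{"xyz":[0,0,0],"rot":[0,0,0]},{"xyz":[0,0,0],"rot":[0,0,0]},{"xyz":[0,0,0],"rot":[0,0,0]},{"xyz":[0,0,0],"rot":[0,0,0]},{"xyz":[0,0,0],"rot":[0,0,0]},{"xyz":[0,0,0],"rot":[0,0,0]},{"xyz":[0,0,0],"rot":[0,0,0]},{"xyz":[0,0,0],"rot":[0,0,0]}]'
cat > nuts.py <<'E'
from h import *
def blobs(n,c=(488,122),rad=140):
    m=ctrl.camera_model(n);I=img(n);f=n=="wrist";h=cv2.cvtColor(I,cv2.COLOR_BGR2HSV)
    k=cv2.inRange(h,(4,60,30),(22,255,200))
    q,w,st,ce=cv2.connectedComponentsWithStats(k)
    for i in range(1,q):
        P=onz(m,*ce[i],15,f)[:2]
        if 4<st[i,4]<6000 and np.hypot(*(P-c))<rad: print(n,st[i].tolist(),"pos@z15",P.round(0),"from dish",np.hypot(*(P-c)).round(0),"hsv",h[int(ce[i][1]),int(ce[i][0])])
if __name__=="__main__":
    for n in("scene","wrist"):blobs(n)
E
python3 nuts.py
```

```text
t: 23.25
ee_pos: [463.4, 45.6, 112.6]
orientation: [0.614, 3.075, -0.0]
ft_force: [8.4, -9.2, 5.3]
width: 0.9
grasp_force: 7.6
scene [264, 166, 24, 16, 179] pos@z15 [537. 233.] from dish 122.0 hsv [  6 153 105]
scene [288, 181, 4, 5, 9] pos@z15 [553. 172.] from dish 82.0 hsv [ 21 116 123]
scene [266, 184, 4, 5, 13] pos@z15 [488. 200.] from dish 78.0 hsv [ 21 143  68]
scene [268, 197, 26, 12, 101] pos@z15 [490. 115.] from dish 7.0 hsv [  4 145 107]
scene [258, 221, 21, 26, 216] pos@z15 [403.  32.] from dish 124.0 hsv [ 19  94 233]
wrist [47, 9, 482, 214, 1384] pos@z15 [370.  51.] from dish 138.0 hsv [150  13  39]
wrist [230, 118, 70, 67, 729] pos@z15 [404.  29.] from dish 125.0 hsv [ 25  51 254]
wrist [239, 135, 41, 42, 949] pos@z15 [408.   9.] from dish 138.0 hsv [ 15 106 128]
wrist [399, 152, 12, 17, 94] pos@z15 [457. 128.] from dish 32.0 hsv [ 13 148 184]
wrist [434, 174, 21, 20, 312] pos@z15 [492. 155.] from dish 33.0 hsv [ 13 146 129]
wrist [378, 196, 20, 20, 297] pos@z15 [490. 100.] from dish 23.0 hsv [ 13 148 179]
wrist [324, 236, 4, 3, 6] pos@z15 [497.  37.] from dish 85.0 hsv [  2 120  64]
wrist [331, 237, 5, 7, 9] pos@z15 [501.  42.] from dish 81.0 hsv [  3 122  67]
wrist [304, 238, 6, 4, 11] pos@z15 [492.  21.] from dish 101.0 hsv [  3 126  67]
wrist [314, 238, 4, 5, 7] pos@z15 [496.  28.] from dish 94.0 hsv [  4 124  66]
wrist [302, 243, 6, 5, 13] pos@z15 [496.  17.] from dish 105.0 hsv [  4 131  66]
wrist [324, 242, 4, 3, 5] pos@z15 [501.  35.] from dish 88.0 hsv [  4 122  67]
wrist [312, 262, 7, 62, 326] pos@z15 [544.   6.] from dish 129.0 hsv [ 21 140 158]
wrist [322, 262, 7, 62, 339] pos@z15 [548.  16.] from dish 122.0 hsv [ 21 142 129]
wrist [434, 299, 2, 4, 7] pos@z15 [607. 114.] from dish 119.0 hsv [19 76 90]
```

```bash
python3 -m inch '[{"xyz":[-5.2,0,-6.5],"rot":[0,0,0]},{"xyz":[-9.2,0,-11.7],"rot":[0,0,0]},{"xyz":[-13.6,0,-16.5],"rot":[0,0,0]},{"xyz":[-18.4,0,-20.9],"rot":[0,0,0]},{"xyz":[-23.6,0,-24.9],"rot":[0,0,0]},{"xyz":[-29.1,0,-28.4],"rot":[0,0,0]},{"xyz":[-34.9,0,-31.5],"rot":[0,0,0]},{"xyz":[-41,0,-34],"rot":[0,0,0]},{"xyz":[-47.2,0,-35.9],"rot":[0,0,0]},{"xyz":[-53.6,0,-37.3],"rot":[0,0,0]},{"xyz":[-60.1,0,-38.2],"rot":[0,0,0]},{"xyz":[-66.7,0,-38.5],"rot":[0,0,0]}]'
python3 -m inch '[{"xyz":[-6.6,0,0.3],"rot":[0,0,0]},{"xyz":[-13.1,0,1.2],"rot":[0,0,0]},{"xyz":[-19.4,0,2.6],"rot":[0,0,0]},{"xyz":[-25.7,0,4.5],"rot":[0,0,0]},{"xyz":[-31.7,0,7],"rot":[0,0,0]},{"xyz":[-37.5,0,10],"rot":[0,0,0]},{"xyz":[-43,0,13.6],"rot":[0,0,0]},{"xyz":[-48.2,0,17.6],"rot":[0,0,0]},{"xyz":[-53.1,0,22],"rot":[0,0,0]},{"xyz":[-57.5,0,26.8],"rot":[0,0,0]},{"xyz":[-61.5,0,32],"rot":[0,0,0]},{"xyz":[-65,0,37],"rot":[0,0,0]}]'
python3 -m inch '[{"xyz":[-10,0,0],"rot":[0,0,0]},{"xyz":[-25,0,0],"rot":[0,0,0]},{"xyz":[-25,0,0],"rot":[0,0,0]},{"xyz":[-25,0,0],"rot":[0,0,0]}]'
python3 - <<'E'
from h import *
from nuts import blobs
o=ctrl.get_obs()
piv=np.array([538.5,101.5]);ex=np.array([.922,-.388]);ey=np.array([.388,.922])
m=ctrl.camera_model("wrist");h=cv2.cvtColor(img("wrist"),cv2.COLOR_BGR2HSV)
p=o['ee_pos'][:2]-piv;print(p@ex,p@ey,o['ee_pos'][2],o['ft_force'].round(1))
pr=proj(m,[*(piv+65*ex-78*ey),127],True);print("bar expected",pr)
k=(h[...,2]<45).astype(np.uint8);k[int(pr[1])+22:]=0;k[:int(pr[1])-60]=0;k[:,:int(pr[0])-70]=0;k[:,int(pr[0])+70:]=0
q,w,st,ce=cv2.connectedComponentsWithStats(k);print([(st[i].tolist(),ce[i].round().tolist()) for i in range(1,q) if st[i,4]>60])
blobs("wrist",rad=45)
E
```

```text
t: 24.35
ee_pos: [522.2, 20.6, 150.3]
orientation: [-0.616, -3.08, 0.0]
ft_force: [2.2, -1.4, -1.8]
width: 0.6
grasp_force: 1.0
t: 25.35
ee_pos: [582.3, -4.3, 112.8]
orientation: [-0.616, -3.08, 0.0]
ft_force: [1.7, -0.7, -0.9]
width: 0.4
grasp_force: 0.4
t: 25.68
ee_pos: [605.6, -14.1, 113.4]
orientation: [0.617, 3.08, 0.0]
ft_force: [-0.4, -0.8, -0.6]
width: 0.6
grasp_force: 0.0
106.67401678997075 -80.51791862078413 113.41571514644458 [-0.4 -0.8 -0.6]
bar expected [324.95826413 173.79032775]
[([371, 113, 23, 32, 550], [385.0, 127.0]), ([287, 159, 78, 29, 2119], [326.0, 173.0])]
wrist [396, 0, 10, 2, 16] pos@z15 [465. 121.] from dish 23.0 hsv [ 13 155 135]
wrist [435, 8, 20, 13, 161] pos@z15 [488. 155.] from dish 33.0 hsv [ 14 150 107]
wrist [381, 20, 21, 19, 297] pos@z15 [489. 101.] from dish 21.0 hsv [ 13 151 197]
```

The bar is back at rest at (326,173), as predicted. Next I'll retreat and check the dish from the front.

```bash
python3 -m inch '[{"xyz":[0,0,-25],"rot":[0,0,0]},{"xyz":[0,0,-48],"rot":[0,0,0]},{"xyz":[35,0,-50],"rot":[0,0,0]},{"xyz":[70,0,-55],"rot":[0,0,0]},{"xyz":[105,0,-65],"rot":[0,0,0]},{"xyz":[140,0,-85],"rot":[0,0,0]},{"xyz":[175,10,-100],"rot":[0,0,0]},{"xyz":[200,25,-120],"rot":[0,0,0]},{"xyz":[220,40,-140],"rot":[0,0,0]},{"xyz":[220,40,-140],"rot":[0,0,0]},{"xyz":[220,40,-140],"rot":[0,0,0]}]'
python3 - <<'E'
from h import *
from nuts import blobs
m=ctrl.camera_model("wrist");blobs("wrist",rad=45);I=img("wrist")
h=cv2.cvtColor(I,cv2.COLOR_BGR2HSV)
pr=proj(m,[488,122,30],True);print("dish exp",pr,ctrl.get_obs()['ee_pos'])
k=((h[...,2]>110)&(h[...,1]<60)).astype(np.uint8)
x,y=pr.astype(int);R0=100;M=np.zeros_like(k);cv2.circle(M,(x,y),75,1,-1);k*=M
c=max(cv2.findContours(k,0,2)[0],key=cv2.contourArea);e=cv2.fitEllipse(cv2.convexHull(c));print(e,onz(m,*e[0],30,True))
n=proj(m,[428,-212,41],True);print("cap exp",n)
for P in([394,276,0],[402,22,0],[404,-75,0],[688,207,0],[672,94,0]):print(proj(m,P,True).round())
E
```

```text
t: 26.7
ee_pos: [417.1, 108.5, 254.5]
orientation: [0.611, 3.079, 0.002]
ft_force: [0.3, 0.5, -0.0]
width: 0.4
grasp_force: 0.0
wrist [339, 194, 9, 10, 56] pos@z15 [459. 126.] from dish 30.0 hsv [ 13 150 172]
wrist [365, 207, 14, 13, 116] pos@z15 [492. 155.] from dish 33.0 hsv [ 13 148 184]
wrist [328, 219, 13, 13, 107] pos@z15 [488. 101.] from dish 21.0 hsv [ 13 150 172]
wrist [324, 227, 4, 3, 5] pos@z15 [488.  88.] from dish 34.0 hsv [  5 100  64]
wrist [335, 233, 3, 7, 8] pos@z15 [505.  97.] from dish 30.0 hsv [  4 115  62]
wrist [331, 237, 5, 2, 5] pos@z15 [505.  92.] from dish 35.0 hsv [  2 123  60]
wrist [335, 241, 6, 7, 13] pos@z15 [517.  94.] from dish 41.0 hsv [  4 128  60]
dish exp [349.79585363 222.10031725] [417.12989093 107.39385936 253.03693463]
((357.3316955566406, 220.2837371826172), (61.94498062133789, 87.61389923095703), 105.88846588134766) [489.52040736 132.09490503  30.        ]
cap exp [131.4093429  265.93726486]
[425. 113.]
[258. 187.]
[201. 213.]
[437. 302.]
[371. 320.]
```

```bash
python3 -c "
from workcell import ctrl
print(ctrl.get_obs()['qvel'].round(3));print(ctrl.close_job())"
```

```text
[-0.017  0.024 -0.001  0.     0.     0.001]
the job is handed in; nothing more can be done
None
```

The job is handed in at about 27 s, and I don't have the verdict: my last camera and force checks put the cap flat in the large nest, all three nuts in the dish at home and the shaker upright; I viewed 13 pictures where 10 were allowed, and one level push on the lever jammed at about 36 N before I followed its arc.

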